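Press the stopper home with the bench quick clamp

TASK

The glass specimen tube in the blue quick clamp still has its red stopper standing proud: pump that clamp's yellow trigger until the jaw has pushed the stopper fully home against the tube's rim. Then press the clamp's red release lever so that the jaw slides all the way back, and let go. Do not touch the grey clamp, which holds a finished tube.

Things in the scene. Friction and masses are not known exactly. Their poses are not given: they have to be found in the camera images.
- blue_clamp: Blue bench quick clamp, fixed to the table, 360 x 84 mm. Origin: on the table under the middle of its blue housing (120 x 44 mm, top at z 76); x axis along the clamp, the way the jaw advances; z up. Clamp coordinates below are in mm in this frame, all parts centred at y 0.
- trigger (a joint): Yellow trigger lever over the housing's rear: 0 rad up (rest), 0.42 fully down. Hinged about y at x -5, z 83. Press pad 55 x 36 mm: its top face is at x -80, z 123 at rest, x -88, z 89 fully down. Push down with 5 to 15 N; springs up. Each full stroke, let fully up again, advances the jaw about 16 mm; short strokes gain less.
- release (a joint): Red release lever in front of the blue clamp's housing: 0 rad up (rest), 0.30 fully down. Hinged about y at x 45, z 83; press pad 36 x 32 mm, top face at x 87, z 94. Pushed down by 7 to 12 mm at the pad (3 to 8 N) it frees the jaw, which a spring draws back within a second; it springs up when let go.
- jaw (a joint): Sliding bar of the blue clamp with its black round jaw pad (40 mm across, axis at z 45): 0 m fully back (pad face at x 87), growing as it advances. A ratchet with 8 mm teeth holds it. It starts 0 to 0.018 m out and ends at about 0.051 m with the stopper home; more strokes then do nothing.
- stopper (a joint): Red stopper (head 34 mm across, 12 mm thick) of the glass tube lying in the blue clamp before the jaw: how far it stands proud, in m; 0 = fully home against the tube's rim (head face at x 139). Starts 0.014 to 0.022 m proud; stays where it is pushed.
- grey_clamp: A second clamp of the same shape and frame, grey with a black trigger and a red release lever, jaw closed on a tube with a green stopper already home. Not to be touched.

How it is judged:
By the outcome, as a careful person would: the job done as asked, in the order asked, and still so for the second after the job is handed in, with the robot touching nothing.
It also fails if it takes over 48 s, if anything falls off the work surface, if the arm or the gripper's body presses on something with over 40 N, if the wrist force passes 120 N, or if a joint passes its speed limit or range.

ROBOT

A 6-joint arm with a two-finger parallel gripper is mounted at the origin on the work surface. World frame = base frame: x ahead of the robot, y to its left, z up, the work surface at z = 0. Lengths are in m, angles in rad, forces in N, time in s.
With the tool pointing down it reaches from about 0.35 to 0.775 m from the base axis. Payload 7.3 kg.
Tool frame: the origin (TCP) lies where the fingers leave the gripper's body, on its centre line; the fingertips stand 66 mm ahead of it and the grasp point (between the pads) lies 47 mm ahead of it (robot.tips_ahead is the distance from the TCP to the fingertips, in m); z points along the fingers, y is the line along which they close (so a half turn about z gives the same grasp; the last joint's range is limited). The gripper opens to 92 mm and grips with 3 to 60 N. Pads are 19 mm wide; open, the fingers measure 130 mm over their backs; the gripper's body (75 mm by 190 mm) begins 47 mm behind the grasp point.
Start: joints at [1.176, 0.342, 1.524, -0, 1.275, -0.146], TCP at [0.129, 0.509, 0.292] pointing down, gripper open.
Joint ranges: [-2.53, 2.53], [-0.77, 2.02], [0.04, 2.7], [-1, 4.14], [0.28, 2.66], [-3.11, 3.11]. Speed limits (rad/s): [2.57, 2.57, 3.14, 3.14, 3.14, 3.14].

INTERFACE

Orientations are given as [roll, pitch, yaw] about the fixed x, y, z axes, in that order (R = Rz(yaw) Ry(pitch) Rx(roll)).
In Python, from cell import robot gives the robot as it stands.
- The arm moves only by the shell command python3 -m inch 'ROWS' [FORCE]. ROWS is a JSON object of lists of equal length, an entry for each row: "travel": the shift along the tool's x, y, z in mm, a list of three; "turn": the turn about the tool's z in units of 5 degrees (1.0 is 5 degrees); "claw": the closure, from -1 (fully open) to 1 (shut). A call has 1 to 12 rows; each row is the pose to reach, as a shift and turn from the pose commanded when the call began, along the tool's axes at that moment; what a row does not reach only later rows make up. A row lasts 1/10 s, in which the tool goes at most 50 mm and 8.59 degrees, less where a joint would pass 70% of its speed; a pose out of reach is approached as far as the arm can. A call with a gripper value outside its range is refused whole. The fingers move at their own pace and stop on an object; FORCE is the grip in N (left out, the last holds). Time passes only in rows, so rows that repeat a pose let the fingers close. It gives the time, the measured TCP pose, the force, the opening and the grip force at its end, in the units of the state.
- robot.observe(): the state, without advancing time (a new reading comes with each control period).
- robot.read_camera(name): name is "scene" or "top"; returns a dict with "pixels" (420x560x3 uint8, red, green, blue), "fx", "fy", "cx", "cy" (pixels), "cam_to_world" (4x4, takes a point from camera to world coordinates). Camera axes: x right, y down, z forward; pixel columns grow to the right and rows downward; lengths in m; the calibration is good to about 2 mm. A picture is of the moment at which its call begins. There is no depth.
- robot.hand_in(): hands the job in; it is judged then, once.
The state is a dict: "time": time; "qpos": joint angles; "qvel": joint speeds; "joint_efforts": joint torques, N m; "tool_pos": TCP position; "tool_rot": TCP orientation; "contact_force": force on the tool from outside, world axes, zero at the start; "torque": the same for the moment, N m; "opening": finger opening in m; "grip_force": force on a finger pad.
Only numpy, scipy, OpenCV 4.12 (cv2) and the standard library are available. Lean on these libraries where they do the work, as an engineer would, in place of code of your own. Each camera call takes 0.05 s, during which the arm holds its last target. There are 200 camera calls.

## Working session

There is one attempt and no reset: what is moved stays moved. The work goes in short steps, Python scripts to look and compute and a shell command to move; the robot and the scene stay as the last step left them, time stands still between calls to the robot, and variables do not carry over. Pictures are saved under pics/ and viewed, at most 10 in all, crops included, and the job is handed in when it is done.

```bash
mkdir -p pics; ls; python3 - <<'E'
from cell import robot
import cv2,numpy as np
for n in("scene","top"):
    c=robot.read_camera(n); cv2.imwrite(f"pics/{n}0.png",c["pixels"][:,:,::-1]); print(n,c["fx"],c["cx"],c["cy"],np.round(c["cam_to_world"],3).tolist())
s=robot.observe();print(s["time"],s["tool_pos"],s["tool_rot"],s["contact_force"],s["opening"])
E
```

```text
pics
scene 510.6073507171213 292.223391228546 201.69468164499108 [[-0.494, 0.582, -0.646, 1.197], [0.87, 0.337, -0.361, 0.326], [0.007, -0.74, -0.672, 0.667], [0.0, 0.0, 0.0, 1.0]]
top 406.84962703285726 277.7333893268598 210.22121171817005 [[0.011, -0.985, 0.172, 0.501], [-1.0, -0.012, -0.006, -0.002], [0.008, -0.172, -0.985, 0.812], [0.0, 0.0, 0.0, 1.0]]
0.1 [0.12917052 0.50858665 0.29160975] [-3.14023884e+00 -1.84189360e-04  2.89274683e+00] [ 0.38012495  0.72221013 -0.27443963] 0.09181053643022703
```

View pics/top0.png

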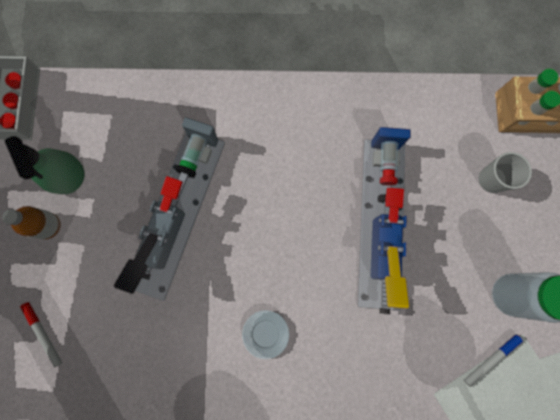

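View pics/scene0.png

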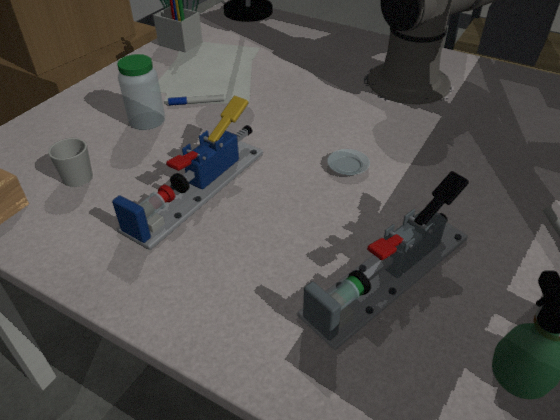

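The top view shows the blue clamp on the right: trigger pad at about (397,292), release pad at (394,203). The grey clamp is at the left. I'll enlarge both views to read the pads.

```bash
python3 - <<'E'
import cv2,numpy as np
a=cv2.imread("pics/top0.png")[120:320,340:440]; b=cv2.imread("pics/scene0.png")[90:250,110:270]
a=cv2.resize(a,None,fx=3,fy=3,interpolation=cv2.INTER_CUBIC); b=cv2.resize(b,None,fx=3,fy=3,interpolation=cv2.INTER_CUBIC)
b=cv2.copyMakeBorder(b,0,120,0,0,cv2.BORDER_CONSTANT); cv2.imwrite("pics/crop0.png",np.hstack([a,b]))
for n in("top","scene"):
    im=cv2.imread(f"pics/{n}0.png");h=cv2.cvtColor(im,cv2.COLOR_BGR2HSV)
    for nm,lo,hi in(("yellow",(18,150,90),(35,255,255)),("red",(0,170,90),(6,255,255))):
        k,l,st,c=cv2.connectedComponentsWithStats(cv2.inRange(h,lo,hi))
        print(n,nm,[(st[i].tolist(),c[i].round(1).tolist()) for i in range(1,k) if st[i,4]>40])
E
```

```text
top yellow [([386, 247, 23, 61, 927], [395.7, 282.3])]
top red [([6, 73, 15, 14, 150], [13.0, 79.0]), ([3, 93, 15, 15, 148], [9.9, 100.0]), ([0, 113, 15, 15, 172], [7.4, 119.9]), ([381, 170, 16, 13, 153], [388.6, 176.6]), ([161, 177, 20, 34, 418], [169.4, 191.8]), ([386, 188, 18, 34, 410], [394.0, 201.8]), ([23, 306, 11, 19, 98], [27.8, 314.9])]
scene yellow [([208, 97, 40, 45, 607], [228.4, 116.3])]
scene red [([167, 152, 30, 18, 239], [182.0, 160.0]), ([158, 185, 17, 17, 125], [166.3, 192.5]), ([369, 235, 34, 24, 400], [386.1, 245.5])]
```

View pics/crop0.png

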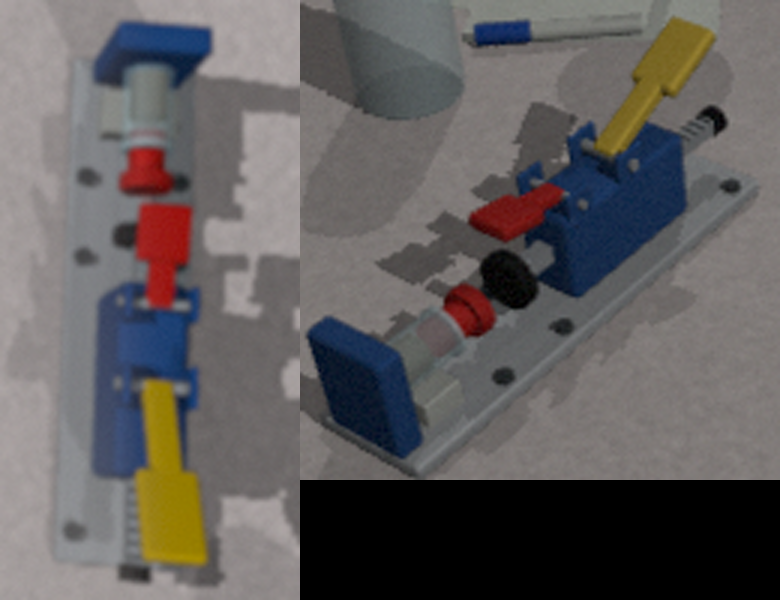

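The crops show the trigger pad centred at about top (396.7,292.3) and scene (235.3,108.7). The release pad is at top (394.7,198.3) and scene (179.7,161.3). The stopper stands proud, with the black jaw a little way behind it.

```bash
cat >h.py <<'E'
from cell import robot
import numpy as np,cv2
from scipy.optimize import least_squares
cams={n:robot.read_camera(n) for n in("top","scene")}
def proj(n,P):
    c=cams[n];T=np.linalg.inv(c["cam_to_world"]);q=T[:3,:3]@P+T[:3,3]
    return np.array([c["fx"]*q[0]/q[2]+c["cx"],c["fy"]*q[1]/q[2]+c["cy"]])
def W(p,m):
    m=np.array(m)/1000;c,s=np.cos(p[2]),np.sin(p[2])
    return np.array([p[0]+c*m[0]-s*m[1],p[1]+s*m[0]+c*m[1],m[2]])
E
python3 - <<'E'
from h import *
obs=[("top",(-80,0,123),(396.7,292.3)),("scene",(-80,0,123),(235.3,108.7)),("top",(87,0,94),(394.7,198.3)),("scene",(87,0,94),(179.7,161.3))]
f=lambda p:np.concatenate([proj(n,W(p,m))-u for n,m,u in obs])
r=least_squares(f,[.45,-.25,0],x_scale=[.1,.1,.1]);p=r.x
print(p.round(4),r.fun.round(1))
for m in((-80,0,123),(-88,0,89),(87,0,94)):print(m,W(p,m).round(4))
for n,m in(("top",(139,0,45)),("scene",(139,0,45)),("top",(161,0,62)),("scene",(105,0,65))):print(n,m,proj(n,W(p,m)).round(1))
s=robot.observe();print(s["time"],s["tool_pos"],s["tool_rot"])
E
```

```text
[ 0.5648 -0.2102 -0.07  ] [-0.8 -0.5 -0.3 -2.7 -0.7 -0.8 -0.5 -1.3]
(-80, 0, 123) [ 0.485  -0.2046  0.123 ]
(-88, 0, 89) [ 0.4771 -0.204   0.089 ]
(87, 0, 94) [ 0.6516 -0.2162  0.094 ]
top (139, 0, 45) [387.5 176.5]
scene (139, 0, 45) [163.4 195.7]
top (161, 0, 62) [390.3 163.1]
scene (105, 0, 65) [174.7 177.4]
0.2 [0.12919929 0.50867727 0.29181725] [-3.14070929e+00 -1.18168495e-04  2.89278167e+00]
```

```bash
python3 -m inch '{"travel":[[-326,-184,0],[-326,-184,0],[-326,-184,0],[-326,-184,0],[-326,-184,0],[-326,-184,0],[-326,-184,0],[-326,-184,0],[-326,-184,0],[-326,-184,0],[-326,-184,0],[-326,-184,0]],"turn":[0,0,0,0,0,0,0,0,0,0,0,0],"claw":[1,1,1,1,1,1,1,1,1,1,1,1]}' 10
```

```text
time: 1.4
tool_pos: [0.399, 0.2511, 0.2923]
tool_rot: [3.141, -0.0, 2.895]
contact_force: [0.7, -0.5, -0.7]
opening: 0.0016
grip_force: 0.0
```

```bash
python3 -m inch '{"travel":[[-193,-421,0],[-193,-421,0],[-193,-421,0],[-193,-421,0],[-193,-421,0],[-193,-421,0],[-193,-421,0],[-193,-421,0],[-193,-421,0],[-193,-421,0],[-193,-421,70],[-193,-421,70]],"turn":[0,0,0,0,0,0,0,0,0,0,0,0],"claw":[1,1,1,1,1,1,1,1,1,1,1,1]}' && python3 - <<'E'
from h import *
a=cams["top"]["pixels"][110:330,320:460,::-1];b=cams["scene"]["pixels"][50:230,110:290,::-1]
a=cv2.resize(a,(350,550));b=cv2.resize(b,(450,450));b=cv2.copyMakeBorder(b,0,100,0,0,cv2.BORDER_CONSTANT)
cv2.imwrite("pics/p1.png",np.hstack([a,b]));print(robot.observe()["tool_pos"])
E
```

```text
time: 2.6
tool_pos: [0.4822, -0.2038, 0.2191]
tool_rot: [3.14, -0.004, 2.893]
contact_force: [-0.1, 0.4, -0.0]
opening: 0.0004
grip_force: 0.0
[ 0.48207846 -0.20324865  0.21934222]
```

View pics/p1.png

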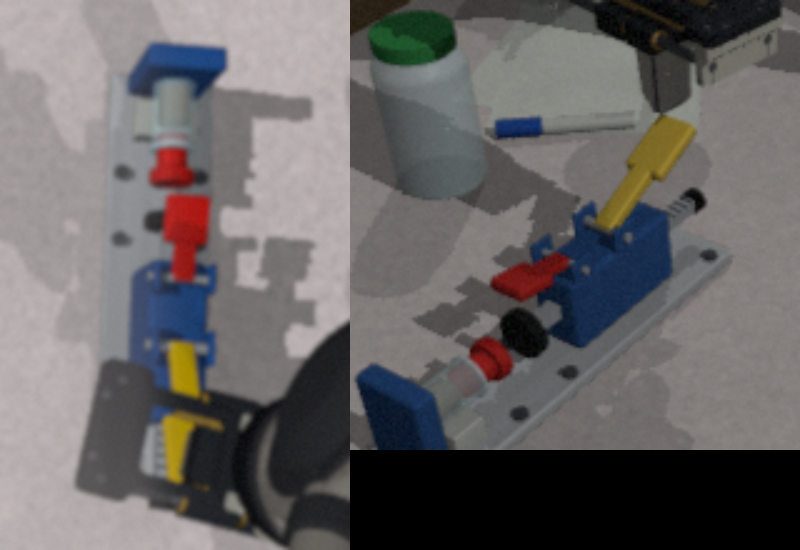

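The fingertips (scene crop around (665,100)) hang just over the trigger pad at (665,135), as intended. I'll press now.

```bash
python3 -m inch '{"travel":[[0,0,15],[0,0,22],[0,0,29],[0,0,36],[0,0,43],[0,0,50],[0,0,55],[0,0,59],[0,0,62],[0,0,62],[0,0,62]],"turn":[0,0,0,0,0,0,0,0,0,0,0],"claw":[1,1,1,1,1,1,1,1,1,1,1]}'
```

```text
time: 3.8
tool_pos: [0.483, -0.2054, 0.1615]
tool_rot: [-3.141, -0.0, 2.893]
contact_force: [-5.2, -0.1, 9.0]
opening: 0.0001
grip_force: 3.9
```

```bash
python3 -m inch '{"travel":[[0,0,3],[0,0,5],[0,0,7],[0,0,7],[0,0,7]],"turn":[0,0,0,0,0],"claw":[1,1,1,1,1]}'; python3 -m inch '{"travel":[[0,0,1],[0,0,2],[0,0,3],[0,0,3]],"turn":[0,0,0,0],"claw":[1,1,1,1]}'
```

```text
time: 4.3
tool_pos: [0.4826, -0.2054, 0.1547]
tool_rot: [-3.141, -0.001, 2.893]
contact_force: [-7.5, -0.2, 10.5]
opening: 0.0007
grip_force: 5.5
time: 4.7
tool_pos: [0.4827, -0.2054, 0.1543]
tool_rot: [-3.14, 0.001, 2.894]
contact_force: [-14.7, 3.8, 32.2]
opening: 0.0005
grip_force: 16.6
```

```bash
python3 -m inch '{"travel":[[0,0,-20],[0,0,-40],[0,0,-55],[0,0,-55],[0,0,-42],[0,0,-30],[0,0,-20],[0,0,-12],[0,0,-6],[0,0,-2],[0,0,-2],[0,0,-2]],"turn":[0,0,0,0,0,0,0,0,0,0,0,0],"claw":[1,1,1,1,1,1,1,1,1,1,1,1]}'; python3 -m inch '{"travel":[[0,0,-20],[0,0,-40],[0,0,-55],[0,0,-55],[0,0,-55]],"turn":[0,0,0,0,0],"claw":[1,1,1,1,1]}'; python3 - <<'E'
from h import *
a=cams["top"]["pixels"][110:330,320:460,::-1];b=cams["scene"]["pixels"][90:250,110:270,::-1]
a=cv2.resize(a,(350,550));b=cv2.resize(b,(450,450),interpolation=cv2.INTER_CUBIC);b=cv2.copyMakeBorder(b,0,100,0,0,cv2.BORDER_CONSTANT)
cv2.imwrite("pics/p2.png",np.hstack([a,b]))
E
```

```text
time: 5.9
tool_pos: [0.4816, -0.2052, 0.1543]
tool_rot: [-3.14, -0.003, 2.894]
contact_force: [-14.3, 2.0, 31.2]
opening: 0.0002
grip_force: 15.7
time: 6.4
tool_pos: [0.483, -0.205, 0.2061]
tool_rot: [3.141, -0.001, 2.893]
contact_force: [0.6, 0.1, -0.8]
opening: 0.0005
grip_force: 0.0
```

View pics/p2.png

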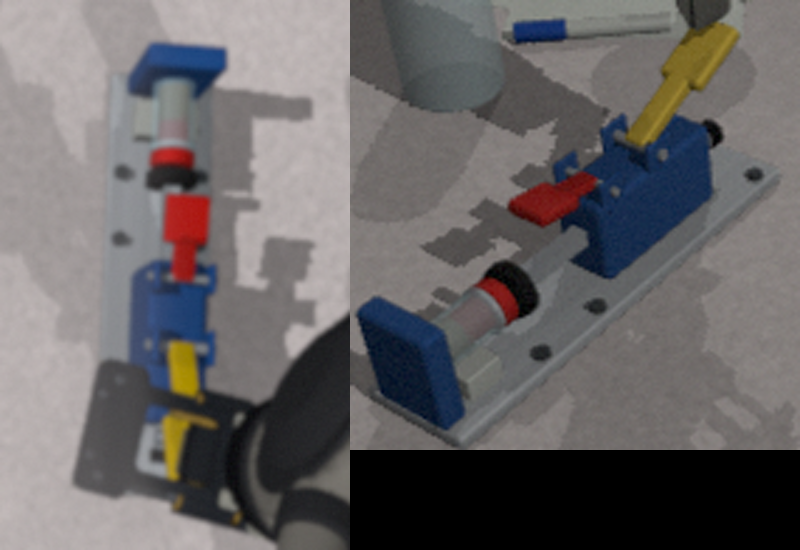

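The jaw pad now presses against the stopper head, which looks almost at the rim (scene crop around (500,298)). I'll do more strokes to make sure.

```bash
python3 -m inch '{"travel":[[0,0,12],[0,0,22],[0,0,32],[0,0,40],[0,0,46],[0,0,50],[0,0,52],[0,0,52],[0,0,52]],"turn":[0,0,0,0,0,0,0,0,0],"claw":[1,1,1,1,1,1,1,1,1]}'; python3 -m inch '{"travel":[[0,0,-20],[0,0,-40],[0,0,-52],[0,0,-52],[0,0,-52]],"turn":[0,0,0,0,0],"claw":[1,1,1,1,1]}'; python3 -m inch '{"travel":[[0,0,12],[0,0,22],[0,0,32],[0,0,40],[0,0,46],[0,0,50],[0,0,52],[0,0,52],[0,0,52]],"turn":[0,0,0,0,0,0,0,0,0],"claw":[1,1,1,1,1,1,1,1,1]}'; python3 -m inch '{"travel":[[0,0,-20],[0,0,-40],[0,0,-52],[0,0,-52],[0,0,-52]],"turn":[0,0,0,0,0],"claw":[1,1,1,1,1]}'; python3 - <<'E'
from h import *
b=cams["scene"]["pixels"][90:250,110:270,::-1];b=cv2.resize(b,(560,560),interpolation=cv2.INTER_CUBIC)
cv2.imwrite("pics/p3.png",b)
E
```

```text
time: 7.4
tool_pos: [0.4816, -0.205, 0.1547]
tool_rot: [3.142, -0.004, 2.893]
contact_force: [-7.9, 0.8, 13.1]
opening: 0.0006
grip_force: 6.5
time: 7.9
tool_pos: [0.4828, -0.205, 0.206]
tool_rot: [3.141, -0.002, 2.893]
contact_force: [-0.7, 0.2, -0.7]
opening: 0.0004
grip_force: 0.0
time: 8.8
tool_pos: [0.4814, -0.2049, 0.1546]
tool_rot: [3.141, -0.005, 2.893]
contact_force: [-8.2, 0.3, 15.0]
opening: 0.0005
grip_force: 7.5
time: 9.3
tool_pos: [0.4828, -0.205, 0.2059]
tool_rot: [3.141, -0.002, 2.893]
contact_force: [-0.4, -0.0, -0.3]
opening: 0.0002
grip_force: 0.0
```

View pics/p3.png

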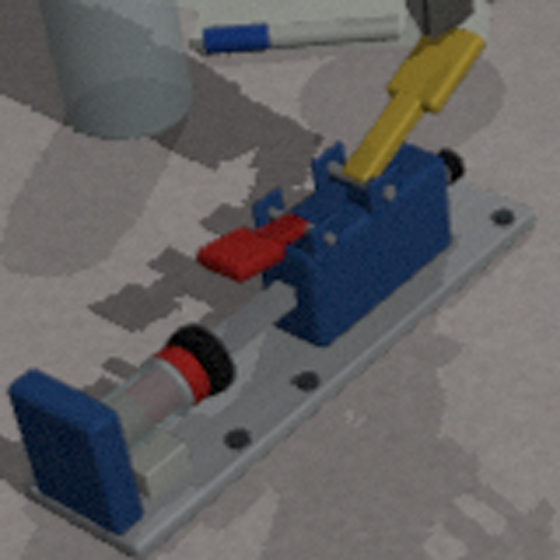

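The red head sits against the glass rim with the jaw on it (around (195,368)); x 139 is predicted at (187,370). One more stroke will show whether anything still moves.

```bash
python3 - <<'E'
from h import *
cv2.imwrite("pics/a.png",cams["scene"]["pixels"])
E
python3 -m inch '{"travel":[[0,0,12],[0,0,22],[0,0,32],[0,0,40],[0,0,46],[0,0,50],[0,0,53],[0,0,53],[0,0,53],[0,0,53]],"turn":[0,0,0,0,0,0,0,0,0,0],"claw":[1,1,1,1,1,1,1,1,1,1]}'; python3 -m inch '{"travel":[[0,0,-20],[0,0,-40],[0,0,-53],[0,0,-53],[0,0,-53]],"turn":[0,0,0,0,0],"claw":[1,1,1,1,1]}'; python3 - <<'E'
from h import *
a=cv2.imread("pics/a.png").astype(np.float32)[160:220,140:200];b=cams["scene"]["pixels"].astype(np.float32)[160:220,140:200]
print(np.abs(a-b).mean(),np.abs(cv2.blur(a-b,(5,5))).max())
p=[.5648,-.2102,-.07];t=robot.observe();w=W(p,(89,0,94));d=w[:2]-t["tool_pos"][:2];y=t["tool_rot"][2]
print(t["tool_pos"],w,"tool x,y mm",1e3*(np.cos(y)*d[0]+np.sin(y)*d[1]),1e3*(np.sin(y)*d[0]-np.cos(y)*d[1]))
E
```

```text
time: 10.5
tool_pos: [0.4817, -0.2051, 0.1545]
tool_rot: [-3.141, -0.004, 2.893]
contact_force: [-10.6, 1.3, 18.6]
opening: 0.0005
grip_force: 9.0
time: 11.0
tool_pos: [0.4829, -0.2051, 0.206]
tool_rot: [3.141, -0.001, 2.893]
contact_force: [0.1, 0.3, -0.1]
opening: 0.0005
grip_force: 0.0
2.3302777 4.16
[ 0.48275432 -0.2049825   0.20571664] [ 0.65358204 -0.21642491  0.094     ] tool x,y mm -168.3858486439036 30.971678227433365
```

The stopper is home, since the extra stroke changed nothing in the image. Next, the release lever.

```bash
python3 -m inch '{"travel":[[0,0,-20],[-50,9,-20],[-100,18,-20],[-150,28,-20],[-168,31,-20],[-168,31,-20],[-168,31,10],[-168,31,25],[-168,31,34],[-168,31,34]],"turn":[0,0,0,0,0,0,0,0,0,0],"claw":[1,1,1,1,1,1,1,1,1,1]}'; python3 - <<'E'
from h import *
b=cams["scene"]["pixels"][90:250,110:270,::-1];b=cv2.resize(b,(560,560),interpolation=cv2.INTER_CUBIC)
cv2.imwrite("pics/p4.png",b)
E
```

```text
time: 12.1
tool_pos: [0.6525, -0.2164, 0.1714]
tool_rot: [3.141, -0.004, 2.892]
contact_force: [0.1, 0.1, -0.9]
opening: 0.0003
grip_force: 0.0
```

View pics/p4.png

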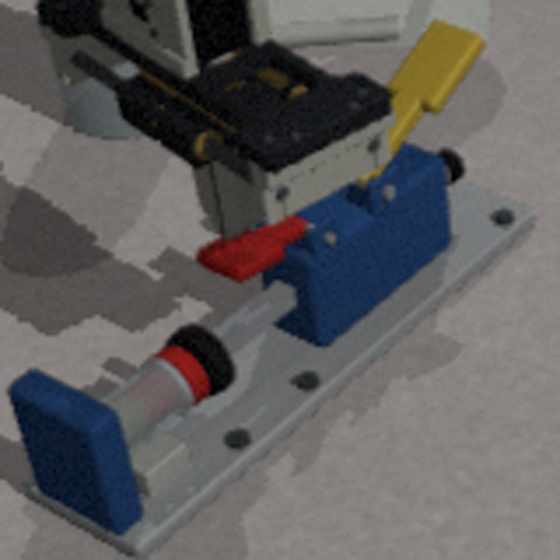

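The fingertips stand just above the red lever's pad (about (245,240)). Now press it.

```bash
python3 -m inch '{"travel":[[0,0,6],[0,0,11],[0,0,15],[0,0,18],[0,0,20],[0,0,21],[0,0,21],[0,0,21],[0,0,21],[0,0,21],[0,0,21]],"turn":[0,0,0,0,0,0,0,0,0,0,0],"claw":[1,1,1,1,1,1,1,1,1,1,1]}';  python3 -m inch '{"travel":[[0,0,0],[0,0,0],[0,0,0],[0,0,0],[0,0,0],[0,0,0]],"turn":[0,0,0,0,0,0],"claw":[1,1,1,1,1,1]}'; python3 - <<'E'
from h import *
b=cams["scene"]["pixels"][90:250,110:270,::-1];b=cv2.resize(b,(560,560),interpolation=cv2.INTER_CUBIC)
cv2.imwrite("pics/p5.png",b)
E
```

```text
time: 13.3
tool_pos: [0.6544, -0.2168, 0.1529]
tool_rot: [-3.142, 0.002, 2.893]
contact_force: [3.9, -0.0, 4.7]
opening: 0.0006
grip_force: 2.5
time: 13.9
tool_pos: [0.6544, -0.2168, 0.1529]
tool_rot: [-3.142, 0.002, 2.893]
contact_force: [2.7, -0.0, 5.7]
opening: 0.0006
grip_force: 2.5
```

View pics/p5.png

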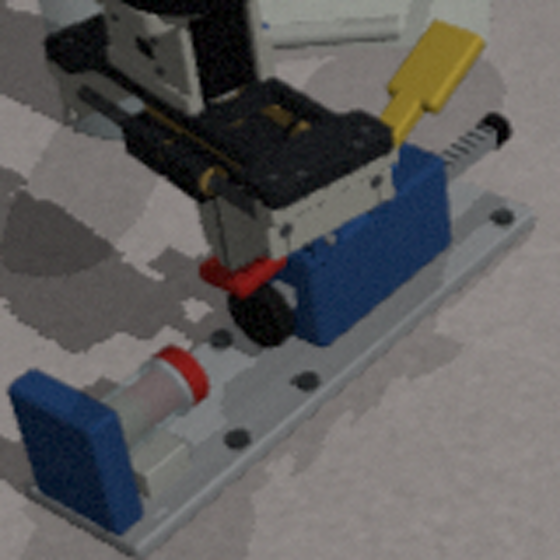

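The jaw has slid back (pad at (262,312), rack out at the rear at (480,140)) and the stopper remains home at (180,375). I'll hold a moment longer, then lift clear.

```bash
python3 -m inch '{"travel":[[0,0,1],[0,0,1],[0,0,1],[0,0,1],[0,0,1],[0,0,-15],[0,0,-40],[0,0,-80],[0,0,-120],[0,0,-120],[0,0,-120],[0,0,-120]],"turn":[0,0,0,0,0,0,0,0,0,0,0,0],"claw":[1,1,1,1,1,1,1,1,1,1,1,1]}'; python3 - <<'E'
from h import *
b=cams["scene"]["pixels"][90:250,110:270,::-1];b=cv2.resize(b,(560,560),interpolation=cv2.INTER_CUBIC)
cv2.imwrite("pics/p6.png",b)
E
```

```text
time: 15.2
tool_pos: [0.6529, -0.2163, 0.2699]
tool_rot: [3.141, -0.005, 2.893]
contact_force: [0.5, 0.8, -0.8]
opening: 0.0008
grip_force: 0.0
```

View pics/p6.png

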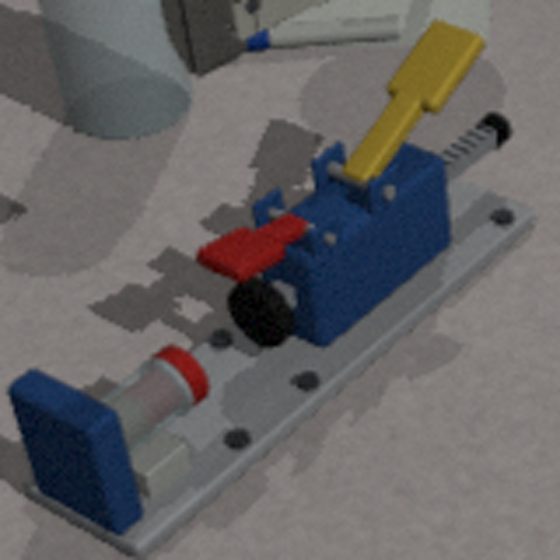

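The jaw is fully back, both levers are up, the stopper is home at (182,375), and the gripper is clear.

```bash
python3 -c "from cell import robot;print(robot.hand_in())"
```

```text
the job is handed in; nothing more can be done
None
```

Job handed in: the camera showed the stopper home against the rim, the jaw fully back, both levers up and the gripper clear, at about 15 s with the grey clamp untouched; no verdict came back.

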